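Tare the stage, then hold the spine phantom home against the fence

TASK

First, with the phantom block still standing untouched, press the button on the grey tare box fully down and let it come up again. Then slide the phantom block up to the aluminium fence of the black stage and hold it there firmly with one diagonal push of the fingertips on the block, forwards and downwards at once, so that it is pressed flat on the stage and flush along the fence at the same time. The program finishes while still holding this push; leave everything else on the table and stage where it is.

Things in the scene. Friction and masses are not known exactly. Their poses are not given: they have to be found in the camera images.
- stage: Fixed black stage on four short posts, 240 mm (x) by 300 mm (y), flat rigid top (the deck) 50 mm above the table. Origin: below its centre, at table height. Its x axis points across the deck to the fence, z up; yaw within 0.35 rad. The aluminium fence stands near its far (+x) edge, near face at x = +82 mm
- deck: The stage's flat slick black top plate, 10 mm thick, 240 by 300 mm: the surface the phantom stands on. Origin: centre of its underside, 40 mm above the table; axes as the stage's
- fence: The stage's aluminium fence, 16 mm thick, 200 mm long, 30 mm tall. Origin: middle of the foot of its near face (the face that the phantom is pushed against), on the deck's top surface; x points away from the phantom, z up
- phantom: Clear block, white vertebrae inside, white bottom and bevel; 100 (x) by 130 (y) by 70 mm tall, 0.4 to 0.63 kg, too wide to grasp. Origin: centre of underside, z up, x to its fence side. Its -x face is upright to 45 mm height, then bevelled. Starts on the deck 15 to 60 mm short of the fence, up to 0.25 rad askew; slides on the slick deck (friction 0.2 to 0.3). Home: origin 50 mm from the fence face
- bevel_mid (a point): Middle of the 45 degree bevel (25 mm back, 25 mm down) along the phantom's whole top edge on its -x side, away from the fence: 37.5 mm to -x of the phantom's origin, 57.5 mm above its underside; axes as the phantom's. The bevel faces half up, half to -x
- tare_box: Fixed grey box, 110 mm (x) by 90 mm (y) by 45 mm tall, carrying one round steel push button in a black collar, besides a small dark dummy stub. Origin: centre of its underside
- tare (a joint): Travel of the steel push button: 0 up, 0.006 m fully down; its spring takes about 5 N to push it fully down and lifts it again when released
- tare_top (a point): Centre of the top face of the steel push button, 30 mm across; pressed straight down
- standoff: Bystander: loose steel cylinder 20 mm across, 32 mm tall, standing on the stage near its corner away from the fence, on the -y side. Origin: centre of its underside
- marker_tree: Bystander: white stand with three small grey balls, foot 60 by 50 mm, 122 mm tall. Origin: centre of its underside
- gel_bottle: Bystander: white bottle 52 mm across, 130 mm tall. Origin: centre of its underside
- probe: Bystander: black T-shaped hand probe lying flat, 128 mm long, 60 mm wide, 26 mm tall. Origin: underside, middle of its handle
- driver: Bystander: screwdriver 180 mm long, lying on the table. Origin: underside, near its middle
- parts_tray: Bystander: empty open aluminium tray 120 by 160 by 30 mm. Origin: centre of its underside
- weight: Bystander: brass disc weight 40 mm across, 30 mm tall, standing on the table. Origin: centre of its underside

How it is judged:
On the way, in this order (a step that is already met when the one before it is completed fails the run):
1. the tare button is fully down while the phantom is still where it started (value of joint tare above 0.005 m and distance of phantom from where it was at the start of the episode below 0.012 m and contact force between the fingers and phantom below 0.5 N), for 0.1 s.
2. the button is up again (value of joint tare below 0.0015 m), for 0.1 s.
3. the phantom is pressed against fence and stage together (x of phantom in the frame of fence above -0.0525 m and y of phantom in the frame of fence between -0.06 and 0.06 m and z of phantom in the frame of fence between -0.003 and 0.003 m and angle between the x axis of phantom and the x axis of fence, either way round below 0.035 rad and angle between phantom's own z axis and vertical below 0.03 rad and contact force between phantom and deck above 10 N and contact force between phantom and fence above 3 N and contact force between the fingers and phantom above 5 N), for 0.3 s.
At the end, for the whole second after the job is handed in: The phantom is at rest, flat on the deck (3 mm), within 2.5 mm of touching the fence, square to it (0.035 rad), within 60 mm of its middle; fingers press it with over 5 N, it presses the fence with over 3 N and the deck with over 10 N (own weight 4 to 6.2 N); the tare button is up (all of step 3 and linear speed of phantom below 0.01 m/s and value of joint tare below 0.0015 m); the arm keeps its last pose, push and grip.
It fails at once if a bystander is moved by more than 25 mm (distance of any of standoff, marker_tree, gel_bottle, probe, driver, parts_tray, weight from where it was at the start of the episode above 0.025 m).
It also fails if it takes over 58 s, if anything falls off the work surface, if the arm or the gripper's body presses on something with over 40 N, if the wrist force passes 120 N, or if a joint passes its speed limit or range.

ROBOT

A 7-joint arm with a two-finger parallel gripper is mounted at the origin on the work surface. World frame = base frame: x ahead of the robot, y to its left, z up, the work surface at z = 0. Lengths are in m, angles in rad, forces in N, time in s.
With the tool pointing down it reaches from about 0.425 to 1.025 m from the base axis. Payload 3.6 kg.
Tool frame: the origin (TCP) lies midway between the tips of the shut fingers; the grasp point (between the pads) lies 19 mm behind it; z points along the fingers, y is the line along which they close (so a half turn about z gives the same grasp; the last joint's range is limited). The gripper opens to 85 mm and grips with 20 to 120 N. Pads are 22 mm wide; open, the fingers measure 114 mm over their backs; the gripper's body (76 mm by 85 mm) begins 54 mm behind the grasp point. The pads swing forward as they close: fully open they stand 13 mm farther back than shut.
Start: joints at [1.081, 0.591, 0.048, 1.609, -0.033, 0.943, -0.034], TCP at [0.28, -0.669, 0.194] pointing down, gripper open.
Joint ranges: [-2.69, 2.69], [-0.47, 2.24], [-1.27, 1.36], [0.19, 2.51], [-1.53, 4.68], [0.08, 2.07], [-3.09, 3.09]. Speed limits (rad/s): [2.57, 2.57, 3.14, 3.14, 3.14, 3.14, 3.14].

INTERFACE

Orientations are given as a unit quaternion [x, y, z, w].
In Python, from cell import ctrl, cams, job, get_obs gives the robot as it stands (ctrl), with the cameras (cams), the readings as plain functions and the job (job).
- The arm moves only by the shell command python3 drive.py 'ROWS' [FORCE]. ROWS is a JSON list of rows, 1 to 8 of them, each written [[rx, ry, rz], [dx, dy, dz], opening]: a rotation vector rx, ry, rz in rad, then dx, dy, dz in m, then the finger opening in m; each row shifts and turns the commanded pose from where the row before left it, along the tool's axes as they then stand; what a row does not reach is not made up. A row lasts 1/10 s, in which the tool goes at most 0.05 m and 0.15 rad, less where a joint would pass 70% of its speed; a pose out of reach is approached as far as the arm can. The fingers move at their own pace and stop on an object; FORCE is the grip in N (left out, the last holds). Time passes only in rows, so rows that do not move let the fingers close. It prints the time, the measured TCP pose, the force, the opening and the grip force at its end. Input that does not fit is refused with a message, and nothing moves.
- get_obs(): the state, without advancing time (a new reading comes with each control period).
- cams.capture(name): name is "scene" or "top" or "wrist"; returns a dict with "img" (420x560x3 uint8, blue, green, red), "fx", "fy", "cx", "cy" (pixels), "k1" (the pictures are not rectified: a ray, as slopes to the right and down, at radius r is drawn at 1 + k1 r^2 times it, then the intrinsics apply), "pose" (4x4, takes a point from camera to world coordinates). Camera axes: x right, y up, looking along -z (the intrinsics and any distortion apply to the point x, -y, -z); pixel columns grow to the right and rows downward; lengths in m; the calibration is good to about 2 mm. A picture is of the moment at which its call begins. There is no depth.
- job.sign_off(): hands the job in; it is judged then, once.
The state is a dict: "clock": time; "joints": joint angles; "joint_velocities": joint speeds; "joint_efforts": joint torques, N m; "tool_pos": TCP position; "tcp_rot": TCP orientation; "ft_force": force on the tool from outside, world axes, zero at the start; "torque": the same for the moment, N m; "width": finger opening in m; "finger_force": force on a finger pad.
Only numpy, scipy, OpenCV 4.12 (cv2) and the standard library are available. Lean on these libraries where they do the work, as an engineer would, in place of code of your own. Each camera call takes 0.05 s, during which the arm holds its last target. There are 200 camera calls.

## Working session

There is one attempt and no reset: what is moved stays moved. The work goes in short steps, Python scripts to look and compute and a shell command to move; the robot and the scene stay as the last step left them, time stands still between calls to the robot, and variables do not carry over. Pictures are saved under pics/ and viewed, at most 10 in all, crops included, and the job is handed in when it is done.

```bash
ls; mkdir -p pics
python3 - <<'E'
from cell import ctrl, cams, job, get_obs
import cv2,numpy as np
o=get_obs(); print(o['clock'],o['tool_pos'],o['tcp_rot'],o['width'])
for n in('scene','top'):
    c=cams.capture(n); cv2.imwrite(f'pics/{n}0.png',c['img']); print(n,c['fx'],c['fy'],c['cx'],c['cy'],c['k1']); print(np.round(c['pose'],3).tolist())
E
```

```text
cell.py
drive.py
pics
0.0 [ 0.27984521 -0.66779685  0.19265275] [ 9.80373021e-01  1.97148284e-01 -2.81223905e-04 -1.10202148e-03] 0.08532857655031277
scene 419.74315837625767 419.74315837625767 273.2833733535436 209.0119781016014 -0.10131985925515793
[[-0.318, -0.799, 0.511, 1.086], [0.948, -0.267, 0.173, 0.129], [-0.002, 0.539, 0.842, 0.971], [0.0, 0.0, 0.0, 1.0]]
top 394.7471810438341 394.7471810438341 282.08037039104715 214.85098972534718 -0.04624526302797709
[[0.065, 0.967, -0.246, 0.272], [-0.998, 0.064, -0.01, -0.051], [0.006, 0.246, 0.969, 1.256], [0.0, 0.0, 0.0, 1.0]]
```

View pics/top0.png

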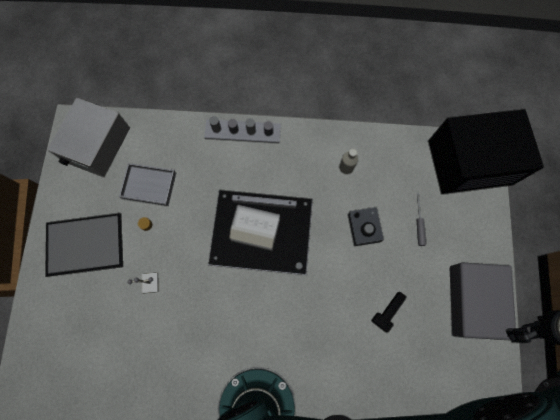

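View pics/scene0.png

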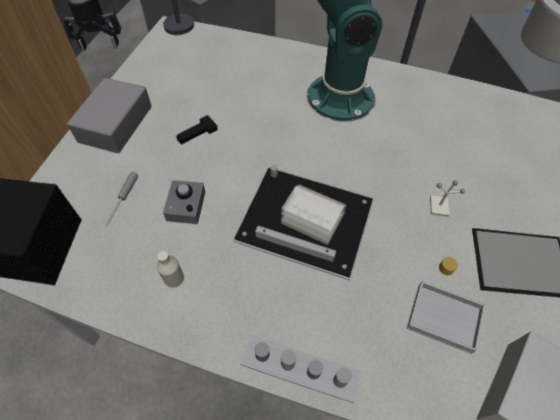

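The top view shows the stage around (262,232), the phantom at (256,228), the tare box at (366,226) and the standoff at (299,266). The scene view shows the button near (184,190). I'll zoom in on both.

```bash
cat > h.py <<'E'
import numpy as np,cv2
from cell import ctrl, cams, job, get_obs
def ray(c,uv):
    K=np.array([[c['fx'],0,c['cx']],[0,c['fy'],c['cy']],[0,0,1.]])
    p=cv2.undistortPoints(np.array([[uv]],float),K,np.array([c['k1'],0,0,0,0.]),).ravel()
    P=np.array(c['pose']); return P[:3,3],P[:3,:3]@np.array([p[0],-p[1],-1])
def onz(c,uv,z):
    o,d=ray(c,uv); return o+d*(z-o[2])/d[2]
def proj(c,X):
    P=np.array(c['pose']); q=P[:3,:3].T@(np.array(X)-P[:3,3]); a,b=q[0]/-q[2],-q[1]/-q[2]; s=1+c['k1']*(a*a+b*b)
    return np.array([c['fx']*a*s+c['cx'],c['fy']*b*s+c['cy']])
E
python3 - <<'E'
import cv2,numpy as np
t=cv2.imread('pics/top0.png');s=cv2.imread('pics/scene0.png')
def g(im): return np.uint8(255*(im/255.)**.6)
a=cv2.resize(g(t)[180:285,200:400],(800,420),interpolation=cv2.INTER_CUBIC)
cv2.imwrite('pics/topz.png',a)
b=cv2.resize(g(s)[155:280,155:385],None,fx=3.4,fy=3.4,interpolation=cv2.INTER_CUBIC)
cv2.imwrite('pics/scenez.png',b)
E
```

```text
(no output)
```

View pics/topz.png

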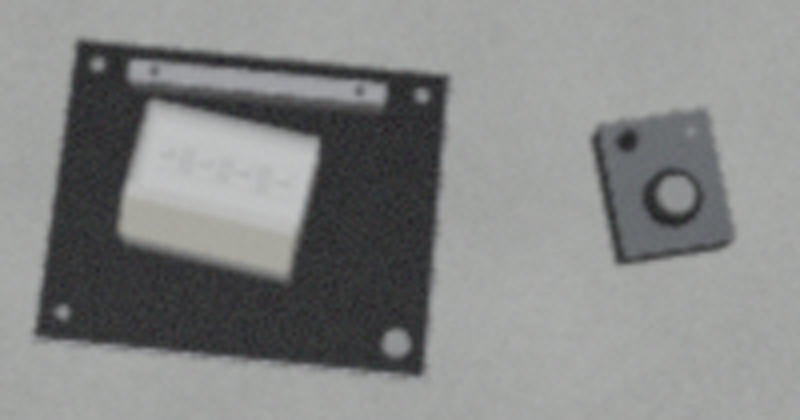

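View pics/scenez.png

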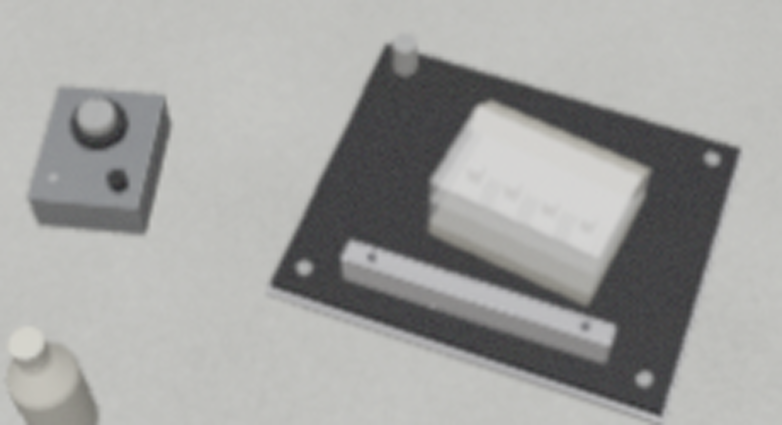

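```bash
cat > m.py <<'E'
from h import *
t=cams.capture('top');s=cams.capture('scene')
T=lambda p:(p[0]/4+200-.375,p[1]/4+180-.375)
S=lambda p:(p[0]/3.4+155-.35,p[1]/3.4+155-.35)
def tri(a,b):
    o1,d1=ray(t,a);o2,d2=ray(s,b);d1/=np.linalg.norm(d1);d2/=np.linalg.norm(d2)
    k=np.linalg.lstsq(np.c_[d1,-d2],o2-o1,rcond=None)[0];p,q=o1+k[0]*d1,o2+k[1]*d2
    return (p+q)/2,np.linalg.norm(p-q)
dt=[onz(t,T(p),.05) for p in[(78,40),(447,76),(422,375),(36,335)]]
ds=[onz(s,S(p),.05) for p in[(662,412),(272,288),(388,44),(740,150)]]
for n,d in(('top',dt),('scene',ds)):
    d=np.array(d)[:,:2];c=d.mean(0);y1=(d[0]-d[1]+d[3]-d[2]);x1=d[0]-d[3]+d[1]-d[2]
    print(n,d.round(3).tolist(),'c',c.round(4),'yaw',np.arctan2(-y1[0],y1[1]),np.arctan2(x1[1],x1[0]),np.linalg.norm(y1)/2,np.linalg.norm(x1)/2)
print('button',tri(T((678,197)),S((97,117))))
print('btn box z.055',onz(t,T((678,197)),.055),onz(s,S((97,117)),.055))
for z in (.12,):
  print('ph top',[onz(t,T(p),z).round(3) for p in[(152,98),(320,135),(300,225),(133,193)]])
  print('ph scene',[onz(s,S(p),z).round(3) for p in[(594,240),(432,182)]])
print('bevel low z.095',[onz(t,T(p),.095).round(3) for p in[(118,240),(290,282)]])
print('standoff',onz(t,T((397,343)),.082))
E
python3 m.py
```

```text
top [[0.648, 0.169], [0.638, -0.128], [0.399, -0.12], [0.41, 0.176]] c [0.5239 0.0241] yaw -0.03575788833490385 -0.032417744553108696 0.296587643908355 0.23805274384951675
scene [[0.648, 0.171], [0.643, -0.123], [0.401, -0.116], [0.412, 0.179]] c [0.526  0.0279] yaw -0.029324492298322104 -0.032279037443367 0.29487918711077776 0.2388620388991399
button (array([ 0.5483941 , -0.30983974,  0.05829252]), np.float64(0.0040211474723098805))
btn box z.055 [ 0.54986657 -0.31252147  0.055     ] [ 0.54618609 -0.30931083  0.055     ]
ph top [array([0.585, 0.096, 0.12 ]), array([ 0.564, -0.031,  0.12 ]), array([ 0.496, -0.021,  0.12 ]), array([0.511, 0.103, 0.12 ])]
ph scene [array([0.57 , 0.094, 0.12 ]), array([ 0.56 , -0.027,  0.12 ])]
bevel low z.095 [array([0.48 , 0.114, 0.095]), array([ 0.457, -0.016,  0.095])]
standoff [ 0.41856704 -0.09854006  0.082     ]
```

```bash
cat > to.py <<'E'
import sys,numpy as np
from cell import ctrl, cams, job, get_obs
from scipy.spatial.transform import Rotation as R
# to.py x y z [pitch yaw]: delta in tool axes; tool z = pitched forward by pitch towards heading yaw, tool y horizontal
o=get_obs();q=R.from_quat(o['tcp_rot']);p=np.array(o['tool_pos']);a=list(map(float,sys.argv[1:]))
print('t',o['clock'],'p',p.round(4),'F',np.round(o['ft_force'],2),'w',round(o['width'],4),'j',np.round(o['joints'],2))
print('tool x,y,z axes',q.as_matrix().T.round(3).tolist())
d=np.array(a[:3])-p;print('world d',d.round(4),'tool d',q.inv().apply(d).round(4))
if len(a)>3:
    z=np.array([np.sin(a[3])*np.cos(a[4]),np.sin(a[3])*np.sin(a[4]),-np.cos(a[3])])
    y=np.array([-np.sin(a[4]),np.cos(a[4]),0])
    for s in(1,-1):
        M=np.c_[np.cross(s*y,z),s*y,z]; print('rotvec',s,(q.inv()*R.from_matrix(M)).as_rotvec().round(3))
E
python3 to.py 0.548 -0.311 0.09 0 -0.0325
```

```text
t 0.2 p [ 0.28   -0.6681  0.193 ] F [-0.01 -0.03  0.38] w 0.0855 j [ 1.08  0.59  0.05  1.61 -0.03  0.94 -0.03]
tool x,y,z axes [[0.922, 0.386, -0.0], [0.386, -0.922, -0.001], [-0.001, 0.001, -1.0]]
world d [ 0.268   0.3571 -0.103 ] tool d [ 0.3853 -0.2256  0.1033]
rotvec 1 [-1.000e-03 -2.000e-03 -2.712e+00]
rotvec -1 [-0.001  0.     0.429]
```

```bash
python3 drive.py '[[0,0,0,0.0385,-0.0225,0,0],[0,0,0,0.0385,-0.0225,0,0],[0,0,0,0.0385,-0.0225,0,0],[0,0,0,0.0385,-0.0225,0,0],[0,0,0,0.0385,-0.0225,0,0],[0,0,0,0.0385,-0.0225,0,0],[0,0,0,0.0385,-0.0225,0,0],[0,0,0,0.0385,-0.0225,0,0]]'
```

```text
refused: ROWS must be rows with the three-number parts in brackets of their own. Nothing was moved.
```

The call was refused and nothing moved: it wants rows with the three-number parts in brackets of their own. Same move again in that form.

```bash
python3 drive.py '[[[0,0,0],[0.0385,-0.0225,0],0],[[0,0,0],[0.0385,-0.0225,0],0],[[0,0,0],[0.0385,-0.0225,0],0],[[0,0,0],[0.0385,-0.0225,0],0],[[0,0,0],[0.0385,-0.0225,0],0],[[0,0,0],[0.0385,-0.0225,0],0],[[0,0,0],[0.0385,-0.0225,0],0],[[0,0,0],[0.0385,-0.0225,0],0]]' && python3 drive.py '[[[0,0,0],[0.0385,-0.0225,0],0],[[0,0,0],[0.0385,-0.0225,0],0],[[0,0,0.143],[0,0,0.02],0],[[0,0,0.143],[0,0,0.02],0],[[0,0,0.143],[0,0,0.02],0],[[0,0,0],[0,0,0.02],0],[[0,0,0],[0,0,0],0],[[0,0,0],[0,0,0],0]]' && python3 to.py 0.548 -0.311 0.07 0 -0.0325
```

```text
clock: 1.0
tool_pos: [0.4955, -0.382, 0.1938]
tcp_rot: [0.98, 0.197, -0.0, -0.0]
ft_force: [0.2, -0.9, -0.0]
width: -0.0002
finger_force: 0.0
clock: 1.8
tool_pos: [0.5482, -0.3123, 0.1137]
tcp_rot: [1.0, -0.016, -0.0, -0.0]
ft_force: [-0.2, -0.2, 1.3]
width: 0.0001
finger_force: 0.0
t 1.8 p [ 0.5482 -0.3123  0.1137] F [-0.16 -0.23  1.31] w 0.0001 j [ 0.37  0.57  0.12  1.89 -0.1   0.68 -1.06]
tool x,y,z axes [[0.999, -0.032, -0.001], [-0.032, -0.999, -0.0], [-0.001, 0.0, -1.0]]
world d [-0.0002  0.0013 -0.0437] tool d [-0.0002 -0.0013  0.0437]
rotvec 1 [-1.000e-03 -0.000e+00 -3.141e+00]
rotvec -1 [-0.     0.001  0.001]
```

```bash
python3 drive.py '[[[0,0,0],[0,-0.001,0.02],0],[[0,0,0],[0,0,0.02],0],[[0,0,0],[0,0,0.01],0],[[0,0,0],[0,0,0],0]]'; python3 drive.py '[[[0,0,0],[0,0,0.004],0],[[0,0,0],[0,0,0],0]]'
```

```text
clock: 2.2
tool_pos: [0.5479, -0.3112, 0.0634]
tcp_rot: [1.0, -0.016, -0.001, -0.0]
ft_force: [-0.2, 0.4, 0.4]
width: -0.0
finger_force: 0.0
clock: 2.4
tool_pos: [0.5488, -0.3117, 0.0605]
tcp_rot: [1.0, -0.016, 0.001, 0.0]
ft_force: [0.4, -0.2, 0.5]
width: 0.0001
finger_force: 0.0
```

Run:
```python
from h import *
w=cams.capture('wrist')['img'];s=cams.capture('scene')['img']
a=cv2.resize(w,(400,300));b=cv2.resize(s[140:245,130:270],(400,300),interpolation=cv2.INTER_CUBIC)
cv2.imwrite('pics/press.png',np.uint8(255*(np.hstack([a,b])/255.)**.6))
```

```text
(no output)
```

View pics/press.png

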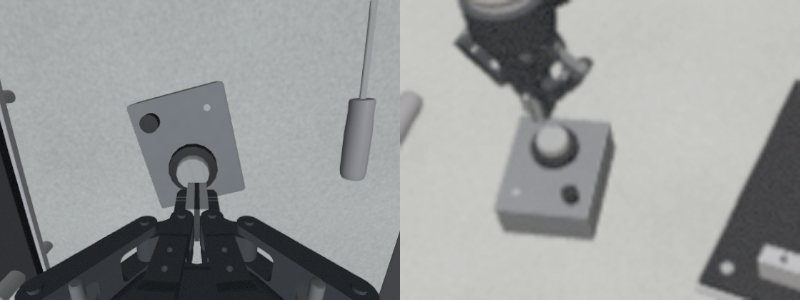

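The wrist view (left) shows the tips at about (197,185) and the button centre at (193,168). In the scene view the tips look slightly behind the button, so I'll check by projection.

Run:
```python
from h import *
p=get_obs()['tool_pos']
s=cams.capture('scene');w=cams.capture('wrist')
for n,X in(('tcp',p),('btn',(.548,-.311,.057))):
    a=proj(s,X);b=proj(w,X);print(n,'scene crop',(a-[130,140])*400/140+[400,0],'wrist crop',b*400/560)
# button blob centroids: scene & wrist, ray at various heights
for n,c,uv in(('s',s,np.array([152,143])*140/400+[130,140]),('w',w,np.array([193,168])*560/400)):
    for z in(.05,.055,.06): print(n,z,onz(c,uv,z).round(4))
```

```text
tcp scene crop [547.34477528 138.29079789] wrist crop [196.10371401 172.61577703]
btn scene crop [549.11284331 139.97783921] wrist crop [195.38673237 171.93600151]
s 0.05 [ 0.5462 -0.3102  0.05  ]
s 0.055 [ 0.5491 -0.3079  0.055 ]
s 0.06 [ 0.5521 -0.3055  0.06  ]
w 0.05 [ 0.5491 -0.3087  0.05  ]
w 0.055 [ 0.5512 -0.3089  0.055 ]
w 0.06 [ 0.5532 -0.309   0.06  ]
```

```bash
python3 drive.py '[[[0,0,0],[0.003,-0.002,0.003],0],[[0,0,0],[0,0,0],0]]'; python3 drive.py '[[[0,0,0],[0,0,0.003],0],[[0,0,0],[0,0,0],0]]';python3 drive.py '[[[0,0,0],[0,0,0.003],0],[[0,0,0],[0,0,0],0]]'
```

```text
clock: 2.8
tool_pos: [0.552, -0.3088, 0.0566]
tcp_rot: [1.0, -0.016, 0.0, -0.0]
ft_force: [0.1, 0.3, 0.2]
width: 0.0003
finger_force: 0.0
clock: 3.0
tool_pos: [0.5511, -0.3092, 0.0533]
tcp_rot: [1.0, -0.016, -0.0, -0.0]
ft_force: [-0.6, 0.8, -0.8]
width: -0.0001
finger_force: 0.0
clock: 3.2
tool_pos: [0.551, -0.3093, 0.0503]
tcp_rot: [1.0, -0.016, -0.0, -0.0]
ft_force: [0.0, 0.1, 0.3]
width: -0.0002
finger_force: 0.0
```

```bash
python3 drive.py '[[[0,0,0],[0,0,0.002],0],[[0,0,0],[0,0,0],0]]'
python3 - <<'E'
from h import *
w=cams.capture('wrist')['img'];s=cams.capture('scene')['img']
a=cv2.resize(w[200:330,190:360],(400,300),interpolation=cv2.INTER_CUBIC);b=cv2.resize(s[160:230,150:243],(400,300),interpolation=cv2.INTER_CUBIC)
cv2.imwrite('pics/press2.png',np.uint8(255*(np.hstack([a,b])/255.)**.6))
E
```

```text
clock: 3.4
tool_pos: [0.5512, -0.3094, 0.0485]
tcp_rot: [1.0, -0.016, -0.0, -0.0]
ft_force: [-0.4, 0.2, -0.1]
width: 0.0
finger_force: 0.0
```

View pics/press2.png

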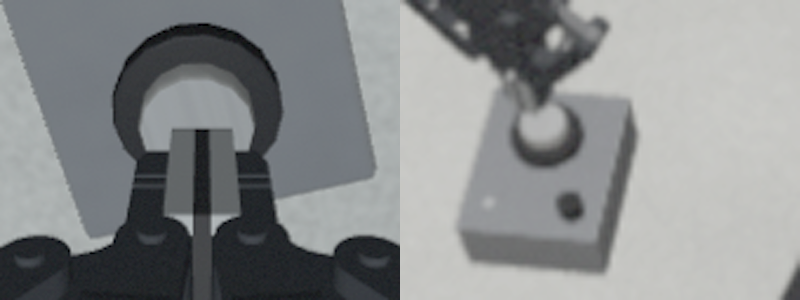

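The wrist crop shows the tip edge at (200,130), i.e. pixel (275,256), over the rear part of the button. The scene crop shows the tips at (535,103). There is no contact yet, so I'll work out where the visible tip really is.

Run:
```python
from h import *
p=np.array(get_obs()['tool_pos']);print(p)
s=cams.capture('scene');w=cams.capture('wrist');print(np.array(w['pose']).round(3).tolist())
for dx in(-.011,0,.011):
  for dz in(0,.01,.02): print(dx,dz,'w',proj(w,p+[dx,0,dz]).round(1),'s',proj(s,p+[dx,0,dz]).round(1))
print('seen tip w',(275,256),'s',(150+135*.2325,160+103*.2333))
# button dims: w: white left-right edges crop x 137..257 y~115; 
for z in (.045,.05,.055,.06):
  a=onz(w,(190+137*.425,200+115*.433),z);b=onz(w,(190+257*.425,200+115*.433),z);t=onz(w,(190+195*.425,200+63*.433),z);print(z,'dia',np.linalg.norm(a-b).round(4),'far edge',t.round(4),'mid',((a+b)/2).round(4))
```

```text
[ 0.55139203 -0.30944806  0.04874882]
[[-0.032, 0.95, 0.31, 0.631], [-0.999, -0.03, -0.011, -0.313], [-0.001, -0.31, 0.951, 0.229], [0.0, 0.0, 0.0, 1.0]]
-0.011 0 w [275. 257.] s [184.5 188.7]
-0.011 0.01 w [274.9 264.2] s [183.8 186.6]
-0.011 0.02 w [274.9 272.2] s [183.1 184.4]
0 0 w [274.4 241.7] s [182.7 191.9]
0 0.01 w [274.3 248.3] s [182.1 189.7]
0 0.02 w [274.3 255.6] s [181.4 187.6]
0.011 0 w [273.8 225.8] s [181.  195.1]
0.011 0.01 w [273.7 231.7] s [180.3 192.9]
0.011 0.02 w [273.6 238.2] s [179.6 190.8]
seen tip w (275, 256) s (181.3875, 184.0299)
0.045 dia 0.034 far edge [ 0.56   -0.3087  0.045 ] mid [ 0.5439 -0.3087  0.045 ]
0.05 dia 0.0331 far edge [ 0.5619 -0.3088  0.05  ] mid [ 0.5462 -0.3088  0.05  ]
0.055 dia 0.0322 far edge [ 0.5638 -0.3089  0.055 ] mid [ 0.5486 -0.3089  0.055 ]
0.06 dia 0.0312 far edge [ 0.5657 -0.309   0.06  ] mid [ 0.551  -0.3091  0.06  ]
```

```bash
python3 drive.py '[[[0,0,0],[0.006,0,0.002],0],[[0,0,0],[0,0,0],0]]';python3 drive.py '[[[0,0,0],[0,0,0.003],0],[[0,0,0],[0,0,0],0]]';python3 drive.py '[[[0,0,0],[0,0,0.003],0],[[0,0,0],[0,0,0],0]]'
```

```text
clock: 3.8
tool_pos: [0.5587, -0.3095, 0.0467]
tcp_rot: [1.0, -0.016, 0.001, 0.0]
ft_force: [0.5, -0.3, -0.4]
width: -0.0001
finger_force: 0.0
clock: 4.0
tool_pos: [0.5571, -0.3094, 0.0433]
tcp_rot: [1.0, -0.016, -0.0, -0.0]
ft_force: [-0.6, -0.1, 0.2]
width: -0.0001
finger_force: 0.0
clock: 4.2
tool_pos: [0.5569, -0.3095, 0.0403]
tcp_rot: [1.0, -0.016, -0.0, -0.0]
ft_force: [0.4, -0.1, 1.0]
width: 0.0001
finger_force: 0.0
```

```bash
python3 drive.py '[[[0,0,0],[0,0,0.003],0],[[0,0,0],[0,0,0],0]]'|grep -E "pos|ft";python3 drive.py '[[[0,0,0],[0,0,0.002],0],[[0,0,0],[0,0,0],0]]'|grep -E "pos|ft";python3 drive.py '[[[0,0,0],[0,0,0.002],0],[[0,0,0],[0,0,0],0]]'|grep -E "pos|ft"
python3 - <<'E'
from h import *
w=cams.capture('wrist')['img'];s=cams.capture('scene')['img']
a=cv2.resize(w[200:330,190:360],(400,300),interpolation=cv2.INTER_CUBIC);b=cv2.resize(s[160:230,150:243],(400,300),interpolation=cv2.INTER_CUBIC)
cv2.imwrite('pics/press3.png',np.uint8(255*(np.hstack([a,b])/255.)**.6))
E
```

```text
tool_pos: [0.5571, -0.3095, 0.0374]
ft_force: [0.4, -1.2, -0.6]
tool_pos: [0.5572, -0.3096, 0.0355]
ft_force: [0.7, 0.6, -0.6]
tool_pos: [0.5573, -0.3096, 0.0336]
ft_force: [0.5, -0.8, 0.3]
```

View pics/press3.png

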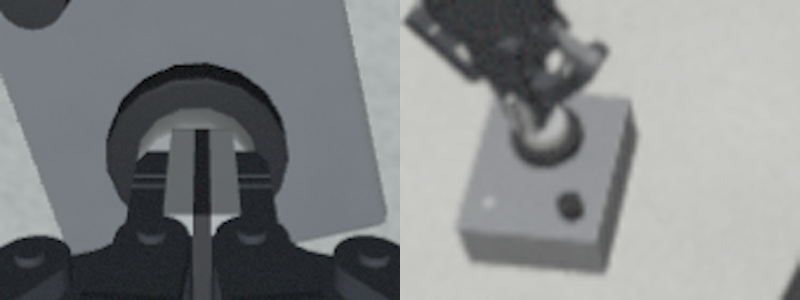

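Now the button spans about x 137–265 with its far edge at row 108. The tip front edge is at (200,130), well inside the button top, so I'll keep going down.

```bash
for i in 1 ; do python3 drive.py '[[[0,0,0],[0,0,0.002],0],[[0,0,0],[0,0,0],0]]'|grep -E "pos|ft";python3 drive.py '[[[0,0,0],[0,0,0.002],0],[[0,0,0],[0,0,0],0]]'|grep -E "pos|ft";python3 drive.py '[[[0,0,0],[0,0,0.002],0],[[0,0,0],[0,0,0],0]]'|grep -E "pos|ft"; done
```

```text
tool_pos: [0.5573, -0.3095, 0.0316]
ft_force: [0.0, -0.5, -0.1]
tool_pos: [0.5575, -0.3097, 0.0297]
ft_force: [-0.8, -0.5, -0.1]
tool_pos: [0.5576, -0.3097, 0.0279]
ft_force: [0.0, 0.1, 2.9]
```

```bash
python3 drive.py '[[[0,0,0],[0,0,0.002],0],[[0,0,0],[0,0,0],0]]'|grep -E "pos|ft";python3 drive.py '[[[0,0,0],[0,0,0.002],0],[[0,0,0],[0,0,0],0]]'|grep -E "pos|ft";python3 drive.py '[[[0,0,0],[0,0,0.002],0],[[0,0,0],[0,0,0],0]]'|grep -E "pos|ft"
```

```text
tool_pos: [0.5575, -0.3098, 0.0259]
ft_force: [-0.3, 0.8, 2.2]
tool_pos: [0.5576, -0.3097, 0.0239]
ft_force: [0.0, 0.2, 4.4]
tool_pos: [0.5576, -0.3098, 0.0235]
ft_force: [-3.0, 2.3, 14.5]
```

```bash
python3 drive.py '[[[0,0,0],[0,0,0],0],[[0,0,0],[0,0,0],0],[[0,0,0],[0,0,0],0]]'|grep -E "pos|ft"; python3 drive.py '[[[0,0,0],[0,0,-0.01],0],[[0,0,0],[0,0,-0.03],0],[[0,0,0],[0,0,-0.05],0],[[0,0,0],[0,0,-0.05],0.085],[[0,0,0],[0,0,-0.03],0.085],[[0,0,0],[0,0,0],0.085],[[0,0,0],[0,0,0],0.085]]'; python3 to.py 0.45 0.04 0.2 0.785 -0.0325
python3 - <<'E'
from h import *
c=cams.capture('wrist')['img'];s=cams.capture('scene')['img']
a=cv2.resize(c,(400,300));b=cv2.resize(s[90:300,100:380],(400,300),interpolation=cv2.INTER_CUBIC)
cv2.imwrite('pics/open.png',np.uint8(255*(np.hstack([a,b])/255.)**.6))
E
```

```text
tool_pos: [0.5576, -0.3097, 0.0235]
ft_force: [-2.4, 2.2, 13.9]
clock: 7.1
tool_pos: [0.5573, -0.3095, 0.192]
tcp_rot: [1.0, -0.016, 0.0, 0.0]
ft_force: [0.4, 1.2, -0.6]
width: 0.0582
finger_force: 0.0
t 7.1 p [ 0.5573 -0.3095  0.192 ] F [ 0.41  1.19 -0.64] w 0.0582 j [ 0.34  0.48  0.14  1.82 -0.08  0.84 -1.09]
tool x,y,z axes [[0.999, -0.032, 0.0], [-0.032, -0.999, 0.0], [0.0, -0.0, -1.0]]
world d [-0.1073  0.3495  0.008 ] tool d [-0.1184 -0.3459 -0.0081]
rotvec 1 [-1.201 -0.    -2.903]
rotvec -1 [-0.     0.785  0.   ]
```

View pics/open.png

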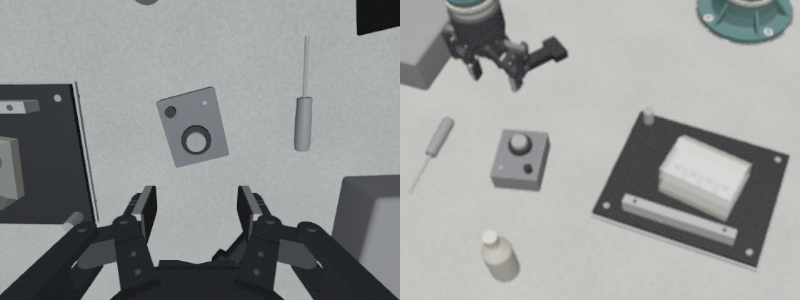

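The button is up again, at (195,140) in the wrist view, and nothing else has moved. Next I go over to the phantom and tilt the tool.

```bash
python3 drive.py '[[[0,0,0],[-0.0135,-0.0445,-0.007],0.06],[[0,0,0],[-0.0135,-0.0445,-0.007],0.06],[[0,0,0],[-0.0135,-0.0445,-0.007],0.06],[[0,0,0],[-0.0135,-0.0445,-0.007],0.06],[[0,0,0],[-0.0135,-0.0445,-0.007],0.06],[[0,0,0],[-0.0135,-0.0445,-0.007],0.06],[[0,0,0],[-0.0135,-0.0445,-0.007],0.06],[[0,0,0],[-0.0135,-0.0445,-0.007],0.06]]' ; python3 drive.py '[[[0,0.1,0],[0,0,0],0.06],[[0,0.1,0],[0,0,0],0.06],[[0,0.1,0],[0,0,0],0.06],[[0,0.1,0],[0,0,0],0.06],[[0,0.1,0],[0,0,0],0.06],[[0,0.1,0],[0,0,0],0.06],[[0,0.1,0],[0,0,0],0.06],[[0,0.085,0],[0,0,0],0.06]]'; python3 to.py 0.45 0.047 0.145 0.785 -0.0325
```

```text
clock: 8.0
tool_pos: [0.4588, 0.0511, 0.2463]
tcp_rot: [1.0, -0.016, -0.002, 0.0]
ft_force: [1.9, 1.0, -0.5]
width: 0.06
finger_force: 0.0
clock: 8.8
tool_pos: [0.4602, 0.0371, 0.2601]
tcp_rot: [0.957, -0.016, 0.288, 0.017]
ft_force: [0.9, -0.1, -0.3]
width: 0.0598
finger_force: 0.0
t 8.8 p [0.4602 0.0371 0.2601] F [ 0.94 -0.06 -0.34] w 0.0598 j [-0.16 -0.01 -0.19  2.5   1.14  0.25 -3.02]
tool x,y,z axes [[0.834, -0.021, 0.552], [-0.04, -0.999, 0.023], [0.551, -0.041, -0.833]]
world d [-0.0102  0.0099 -0.1151] tool d [-0.0723 -0.0121  0.0899]
rotvec 1 [-0.313  0.035 -3.117]
rotvec -1 [0.022 0.2   0.008]
```

```bash
python3 drive.py '[[[0.022,0,0],[-0.014,-0.003,0.021],0.06],[[0,0,0],[-0.014,-0.003,0.021],0.06],[[0,0,0],[-0.014,-0.003,0.021],0.06],[[0,0,0],[-0.014,-0.003,0.021],0.06],[[0,0,0],[0,0,0],0.06]]'; python3 to.py 0.45 0.047 0.145 0.785 -0.0325;  python3 - <<'E'
from h import *
c=cams.capture('wrist')['img'];s=cams.capture('scene')['img']
a=cv2.resize(c,(400,300));b=cv2.resize(s[130:280,210:410],(400,300),interpolation=cv2.INTER_CUBIC)
cv2.imwrite('pics/appr.png',np.uint8(255*(np.hstack([a,b])/255.)**.6))
E
```

```text
clock: 9.3
tool_pos: [0.4713, 0.0419, 0.215]
tcp_rot: [0.967, -0.01, 0.253, 0.004]
ft_force: [0.2, 1.1, -0.5]
width: 0.0601
finger_force: 0.0
t 9.3 p [0.4713 0.0419 0.215 ] F [ 0.22  1.08 -0.46] w 0.0601 j [-0.47  0.1   0.19  2.51  1.24  0.14 -3.08]
tool x,y,z axes [[0.871, -0.017, 0.49], [-0.021, -1.0, 0.003], [0.49, -0.013, -0.872]]
world d [-0.0213  0.0051 -0.07  ] tool d [-0.0529 -0.0049  0.0505]
rotvec 1 [-0.425 -0.007 -3.102]
rotvec -1 [-0.005  0.273  0.011]
```

View pics/appr.png

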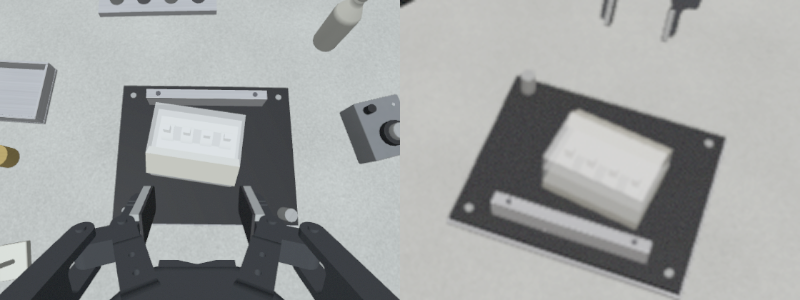

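The wrist view shows the phantom (bevel lower edge at rows 170–185) ahead of the fingertips at (140,190) and (250,190). Joints 4 and 7 are at their limits, so I'll reduce the tilt to about 0.25 rad.

```bash
python3 drive.py '[[[0,-0.1,0],[0,0,0],0.06],[[0,-0.1,0],[0,0,0],0.06],[[0,-0.06,0],[0,0,0],0.06],[[0,0,0],[0,0,0],0.06]]'; python3 to.py 0.46 0.047 0.15 0.25 -0.0325
```

```text
clock: 9.8
tool_pos: [0.4787, 0.0301, 0.2196]
tcp_rot: [0.978, -0.018, 0.209, 0.017]
ft_force: [-0.0, -0.5, 0.6]
width: 0.06
finger_force: 0.0
t 9.8 p [0.4787 0.0301 0.2196] F [-0.01 -0.5   0.58] w 0.06 j [-0.26  0.11 -0.    2.41  0.6   0.26 -2.42]
tool x,y,z axes [[0.912, -0.028, 0.409], [-0.043, -0.999, 0.026], [0.407, -0.041, -0.912]]
world d [-0.0187  0.0169 -0.0696] tool d [-0.0459 -0.0179  0.0552]
rotvec 1 [-0.268 -0.044  3.129]
rotvec -1 [ 0.028 -0.171 -0.001]
```

```bash
python3 drive.py '[[[0.014,-0.085,0],[0,0,0],0.06],[[0.014,-0.085,0],[0,0,0],0.06],[[0,0,0],[0,0,0],0.06]]'|grep pos; python3 to.py 0.455 0.047 0.15 0.25 -0.0325
```

```text
tool_pos: [0.4807, 0.0273, 0.2197]
t 10.1 p [0.4807 0.0273 0.2197] F [ 0.58 -0.61 -0.23] w 0.0602 j [-0.09  0.15 -0.13  2.3   0.23  0.44 -2.02]
tool x,y,z axes [[0.962, -0.035, 0.272], [-0.039, -0.999, 0.01], [0.272, -0.02, -0.962]]
world d [-0.0257  0.0197 -0.0697] tool d [-0.0444 -0.0193  0.0597]
rotvec 1 [-0.04  -0.017  3.138]
rotvec -1 [ 0.011 -0.026 -0.004]
```

```bash
python3 drive.py '[[[0,0,0],[-0.0148,-0.0064,0.02],0.06],[[0,0,0],[-0.0148,-0.0064,0.02],0.06],[[0,0,0],[-0.0148,-0.0064,0.02],0.06],[[0,0,0],[0,0,0],0.06]]'|grep pos; python3 to.py 0.47 0.047 0.09 0.25 -0.0325;  python3 - <<'E'
from h import *
c=cams.capture('wrist')['img'];s=cams.capture('scene')['img']
a=cv2.resize(c,(400,300));b=cv2.resize(s[130:280,210:410],(400,300),interpolation=cv2.INTER_CUBIC)
cv2.imwrite('pics/appr2.png',np.uint8(255*(np.hstack([a,b])/255.)**.6))
E
```

```text
tool_pos: [0.4466, 0.0477, 0.1457]
t 10.5 p [0.4466 0.0477 0.1457] F [-0.84 -0.25 -0.61] w 0.0599 j [-0.27  0.25 -0.01  2.44  0.44  0.22 -2.3 ]
tool x,y,z axes [[0.965, -0.027, 0.261], [-0.031, -0.999, 0.014], [0.261, -0.021, -0.965]]
world d [ 0.0234 -0.0007 -0.0557] tool d [ 0.0081 -0.0008  0.0599]
rotvec 1 [ 0.022  0.02  -3.137]
rotvec -1 [ 0.013 -0.014  0.005]
```

View pics/appr2.png

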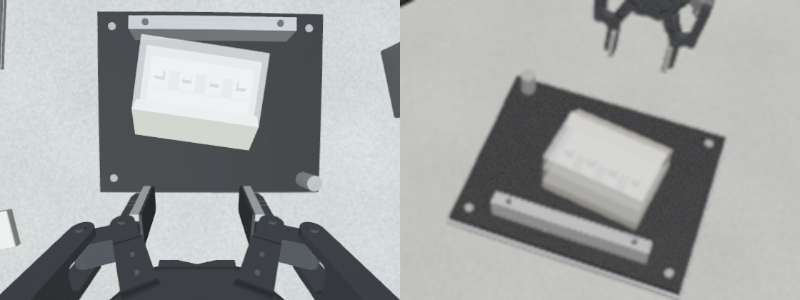

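The wrist view shows the phantom centred between the fingertips (block at x 133–260, tips near (148,187) and (245,187)). The scene crop shows the tips at (612,52) and (668,70). I'll triangulate them.

Run:
```python
from h import *
from scipy.spatial.transform import Rotation as R
o=get_obs();p=np.array(o['tool_pos']);q=R.from_quat(o['tcp_rot'])
s=cams.capture('scene');w=cams.capture('wrist')
def tri(c1,a,c2,b):
    o1,d1=ray(c1,a);o2,d2=ray(c2,b);d1/=np.linalg.norm(d1);d2/=np.linalg.norm(d2)
    k=np.linalg.lstsq(np.c_[d1,-d2],o2-o1,rcond=None)[0];return (o1+k[0]*d1+o2+k[1]*d2)/2,np.linalg.norm(o1+k[0]*d1-o2-k[1]*d2)
for a,b in(((207,262),(344,165)),((343,262),(316,156))):
    X,g=tri(w,a,s,b);print(X.round(4),g.round(4),'in tool',q.inv().apply(X-p).round(4))
# phantom bevel corners from wrist crop: lower edge (z .095), upper edge (z .12)
f=1.4
for z,pts in((.095,[(133,135),(250,150)]),(.12,[(134,108),(258,126)]),(.12,[(141,34),(269,53)])):
    print(z,[onz(w,(u*f,v*f),z).round(4).tolist() for u,v in pts])
print('fence top near edge',[onz(w,(u*f,v*f),.08).round(4).tolist() for u,v in[(130,29),(295,31)]])
```

```text
[0.4482 0.0853 0.1964] 0.008 in tool [ 0.0092 -0.0367 -0.0476]
[0.4507 0.019  0.2094] 0.0031 in tool [ 0.017   0.0295 -0.0581]
0.095 [[0.4902, 0.1187, 0.095], [0.4684, -0.0154, 0.095]]
0.12 [[0.5169, 0.1094, 0.12], [0.4942, -0.018, 0.12]]
0.12 [[0.5917, 0.0991, 0.12], [0.5686, -0.0313, 0.12]]
fence top near edge [[0.6181, 0.1212, 0.08], [0.6102, -0.0781, 0.08]]
```

```bash
python3 drive.py '[[[0,0,0],[0.0012,-0.0005,0.018],0.06],[[0,0,0],[0.0012,-0.0005,0.018],0.06],[[0,0,0],[0.0012,-0.0005,0.018],0.06],[[0,0,0],[0.0012,-0.0005,0.018],0.06],[[0,0,0],[0,0,0],0.06]]'|grep -E 'pos|ft'; python3 to.py 0.49 0.047 0.068 0.25 -0.0325
```

```text
tool_pos: [0.4739, 0.0469, 0.0932]
ft_force: [-0.1, 0.7, -0.1]
t 11.2 p [0.4739 0.0469 0.0932] F [-0.12  0.71 -0.09] w 0.0597 j [-0.31  0.4   0.06  2.44  0.95  0.08 -2.8 ]
tool x,y,z axes [[0.963, -0.03, 0.269], [-0.035, -0.999, 0.014], [0.268, -0.023, -0.963]]
world d [ 0.0161  0.0001 -0.0252] tool d [ 0.0087 -0.001   0.0286]
rotvec 1 [ 0.034  0.022 -3.14 ]
rotvec -1 [ 0.014 -0.022  0.001]
```

```bash
python3 drive.py '[[[0.007,-0.09,0],[-0.003,0,0],0.06],[[0.007,-0.09,0],[-0.003,0,0],0.06],[[0,0,0],[0,0,0],0.06]]'|grep -E 'pos|ft'; python3 to.py 0.475 0.047 0.072 0.08 -0.0325
```

```text
tool_pos: [0.4734, 0.0436, 0.0884]
ft_force: [0.1, -1.2, -0.1]
t 11.5 p [0.4734 0.0436 0.0884] F [ 0.11 -1.21 -0.14] w 0.0599 j [ 0.06  0.44 -0.37  2.35  0.76  0.31 -2.59]
tool x,y,z axes [[0.986, -0.04, 0.16], [-0.042, -0.999, 0.01], [0.16, -0.017, -0.987]]
world d [ 0.0016  0.0034 -0.0164] tool d [-0.0012 -0.0037  0.0164]
rotvec 1 [-0.127 -0.018  3.13 ]
rotvec -1 [ 0.012 -0.081 -0.009]
```

```bash
python3 drive.py '[[[0,0,0],[-0.0025,-0.001,0.01],0.06],[[0,0,0],[-0.0025,-0.001,0.01],0.06],[[0,0,0],[0,0,0],0.06]]'|grep -E 'pos|ft'; python3 drive.py '[[[0,0,0],[0.005,0,0.0008],0.06],[[0,0,0],[0.005,0,0.0008],0.06],[[0,0,0],[0,0,0],0.06]]'|grep -E 'pos|ft'; python3 to.py 0.5 0.047 0.067 0.16 -0.0325
```

```text
tool_pos: [0.4674, 0.0452, 0.066]
ft_force: [-0.2, -0.0, 0.2]
tool_pos: [0.4802, 0.046, 0.0669]
ft_force: [-0.3, -0.1, 0.1]
t 12.1 p [0.4802 0.046  0.0669] F [-0.25 -0.11  0.07] w 0.06 j [-0.01  0.48 -0.29  2.35  0.83  0.26 -2.66]
tool x,y,z axes [[0.987, -0.033, 0.159], [-0.036, -0.999, 0.016], [0.158, -0.021, -0.987]]
world d [0.0198 0.001  0.0001] tool d [ 0.0196 -0.0017  0.003 ]
rotvec 1 [ 1.000e-03 -2.600e-02  3.141e+00]
rotvec -1 [ 0.016  0.    -0.001]
```

```bash
python3 drive.py '[[[0.016,0,0],[0.004,0,0.0006],0.06],[[0,0,0],[0.004,0,0.0006],0.06],[[0,0,0],[0,0,0],0.06]]'|grep -E 'pos|ft'; python3 drive.py '[[[0,0,0],[0.003,0,0.0005],0.06],[[0,0,0],[0,0,0],0.06]]'|grep -E 'pos|ft';python3 drive.py '[[[0,0,0],[0.003,0,0.0005],0.06],[[0,0,0],[0,0,0],0.06]]'|grep -E 'pos|ft';python3 drive.py '[[[0,0,0],[0.003,0,0.0005],0.06],[[0,0,0],[0,0,0],0.06]]'|grep -E 'pos|ft'
```

```text
tool_pos: [0.4869, 0.0447, 0.0664]
ft_force: [-0.8, -0.7, 0.6]
tool_pos: [0.4897, 0.0449, 0.0662]
ft_force: [-0.6, -1.4, 2.9]
tool_pos: [0.4929, 0.045, 0.0662]
ft_force: [-1.6, -1.1, 2.0]
tool_pos: [0.4961, 0.045, 0.0662]
ft_force: [-0.7, -1.7, 3.7]
```

```bash
python3 drive.py '[[[0,0,0],[0.003,0,0.0005],0.06],[[0,0,0],[0.003,0,0.0005],0.06],[[0,0,0],[0,0,0],0.06]]'|grep -E 'pos|ft'; python3 drive.py '[[[0,0,0],[0.003,0,0.0005],0.06],[[0,0,0],[0.003,0,0.0005],0.06],[[0,0,0],[0,0,0],0.06]]'|grep -E 'pos|ft';python3 - <<'E'
from h import *
t=cams.capture('top');s=cams.capture('scene');w=cams.capture('wrist')
for n,c,z in(('scene',s,.12),('top',t,.12),('wrist',w,.12)):
    hsv=cv2.cvtColor(c['img'],cv2.COLOR_BGR2HSV);a=proj(c,(.55,.03,.1)).astype(int)
    g=c['img'][:,:,1].astype(int)
    # profile along stage x through phantom middle at z=.12 plane
    pr=[]
    for x in np.arange(.48,.64,.004):
        u=proj(c,(x,.05,z)).round().astype(int); pr.append(int(g[u[1]-1:u[1]+2,u[0]-1:u[0]+2].mean()))
    print(n,pr)
E
```

```text
tool_pos: [0.5024, 0.0449, 0.0661]
ft_force: [-1.2, -1.0, 3.1]
tool_pos: [0.5085, 0.0451, 0.0661]
ft_force: [-0.1, 0.1, 2.6]
scene [27, 27, 27, 27, 26, 28, 29, 82, 117, 143, 166, 187, 188, 188, 189, 190, 192, 192, 192, 192, 192, 192, 191, 185, 183, 182, 182, 182, 172, 162, 150, 149, 144, 135, 134, 130, 124, 139, 155, 158, 152]
top [27, 29, 32, 38, 42, 46, 39, 36, 32, 28, 29, 31, 31, 30, 30, 30, 28, 27, 28, 38, 47, 51, 82, 143, 163, 168, 157, 148, 137, 122, 123, 126, 117, 54, 29, 36, 68, 126, 134, 135, 135]
wrist [26, 26, 26, 26, 26, 26, 26, 167, 167, 167, 192, 213, 214, 214, 221, 221, 221, 221, 218, 211, 208, 207, 215, 217, 221, 221, 220, 205, 173, 100, 167, 168, 177, 28, 119, 174, 178, 20, 20, 21, 20]
```

```bash
cat > look.py <<'E'
from h import *
w=cams.capture('wrist');g=cv2.cvtColor(w['img'],cv2.COLOR_BGR2GRAY).astype(float)
def prof(y,z,xs): 
    P=np.array([proj(w,(x,y,z)) for x in xs],np.float32);return cv2.remap(g.astype(np.float32),P[:,0],P[:,1],cv2.INTER_LINEAR)
xs=np.arange(.45,.64,.001);r=[]
for y in(-.01,.0,.03,.04,.05,.06,.09,.1):
    a=prof(y,.095,xs);i=[k for k in range(3,len(xs)-3) if a[k-3]<90 and a[k+3]>130]
    b=prof(y,.08,xs)  # fence top plane
    print(y,'bevel low edge x',xs[i[len(i)//2]].round(3) if i and i[-1]-i[0]<12 else [xs[k].round(3) for k in i][:14],'| z.08 profile .58-.63',b[130:185:3].astype(int).tolist())
E
python3 look.py
```

```text
-0.01 bevel low edge x [np.float64(0.491), np.float64(0.492), np.float64(0.493), np.float64(0.494), np.float64(0.495), np.float64(0.622), np.float64(0.623), np.float64(0.624), np.float64(0.625), np.float64(0.626), np.float64(0.627)] | z.08 profile .58-.63 [[218], [219], [218], [219], [202], [202], [163], [172], [104], [170], [169], [169], [164], [168], [27], [27], [27], [166], [184]]
0.0 bevel low edge x [np.float64(0.496), np.float64(0.497), np.float64(0.498), np.float64(0.499), np.float64(0.5), np.float64(0.501), np.float64(0.604), np.float64(0.622), np.float64(0.623), np.float64(0.624), np.float64(0.625), np.float64(0.626), np.float64(0.627)] | z.08 profile .58-.63 [[218], [219], [218], [218], [202], [203], [163], [172], [139], [168], [168], [170], [166], [167], [27], [28], [27], [163], [179]]
0.03 bevel low edge x [np.float64(0.492), np.float64(0.493), np.float64(0.494), np.float64(0.495), np.float64(0.496), np.float64(0.497), np.float64(0.605), np.float64(0.623), np.float64(0.624), np.float64(0.625), np.float64(0.626), np.float64(0.627), np.float64(0.628)] | z.08 profile .58-.63
[... 1484 characters left out ...]
loat64(0.607), np.float64(0.625), np.float64(0.626), np.float64(0.627), np.float64(0.628), np.float64(0.629), np.float64(0.63)] | z.08 profile .58-.63 [[218], [219], [218], [218], [218], [203], [203], [163], [171], [158], [163], [165], [167], [165], [168], [37], [29], [28], [140]]
0.1 bevel low edge x [np.float64(0.495), np.float64(0.496), np.float64(0.497), np.float64(0.498), np.float64(0.499), np.float64(0.614), np.float64(0.615), np.float64(0.616), np.float64(0.626), np.float64(0.627), np.float64(0.628), np.float64(0.629), np.float64(0.63)] | z.08 profile .58-.63 [[218], [218], [218], [219], [218], [203], [203], [168], [171], [171], [162], [165], [66], [66], [167], [60], [29], [29], [69]]
```

```bash
python3 drive.py '[[[0,0,0],[0.003,0,0.0005],0.06],[[0,0,0],[0.003,0,0.0005],0.06],[[0,0,0],[0,0,0],0.06]]'|grep -E 'pos|ft'; python3 drive.py '[[[0,0,0],[0.003,0,0.0005],0.06],[[0,0,0],[0,0,0],0.06]]'|grep -E 'pos|ft';python3 drive.py '[[[0,0,0],[0.002,0,0.0003],0.06],[[0,0,0],[0,0,0],0.06]]'|grep -E 'pos|ft'; python3 look.py | cut -c1-110
```

```text
tool_pos: [0.5142, 0.0444, 0.0659]
ft_force: [0.3, -1.2, 0.9]
tool_pos: [0.5173, 0.0442, 0.0659]
ft_force: [0.2, 0.8, 0.2]
tool_pos: [0.5191, 0.0441, 0.0659]
ft_force: [-0.7, 0.1, 0.7]
-0.01 bevel low edge x [np.float64(0.502), np.float64(0.503), np.float64(0.504), np.float64(0.505), np.float64
0.0 bevel low edge x [np.float64(0.508), np.float64(0.509), np.float64(0.51), np.float64(0.511), np.float64(0.
0.03 bevel low edge x [np.float64(0.503), np.float64(0.504), np.float64(0.505), np.float64(0.506), np.float64(
0.04 bevel low edge x [np.float64(0.503), np.float64(0.504), np.float64(0.505), np.float64(0.506), np.float64(
0.05 bevel low edge x [np.float64(0.504), np.float64(0.505), np.float64(0.506), np.float64(0.507), np.float64(
0.06 bevel low edge x [np.float64(0.504), np.float64(0.505), np.float64(0.506), np.float64(0.507), np.float64(
0.09 bevel low edge x [np.float64(0.51), np.float64(0.511), np.float64(0.512), np.float64(0.513), np.float64(0
0.1 bevel low edge x [np.float64(0.506), np.float64(0.507), np.float64(0.508), np.float64(0.509), np.float64(0
```

```bash
python3 drive.py '[[[0,0,0],[0.002,0,0.0005],0.06],[[0,0,0],[0,0,0],0.06]]'|grep -E 'pos|ft'; python3 drive.py '[[[0,0,0],[0.0015,0,0.001],0.06],[[0,0,0],[0,0,0],0.06]]'|grep -E 'pos|ft';python3 drive.py '[[[0,0,0],[0.001,0,0.001],0.06],[[0,0,0],[0,0,0],0.06]]'|grep -E 'pos|ft'
```

```text
tool_pos: [0.5202, 0.044, 0.0657]
ft_force: [-3.5, -0.5, 5.0]
tool_pos: [0.5203, 0.0439, 0.0655]
ft_force: [-8.4, -0.3, 15.0]
tool_pos: [0.5204, 0.0438, 0.0653]
ft_force: [-14.2, 0.5, 25.8]
```

```bash
python3 look.py | cut -c1-70;python3 to.py .52 .04 .06 .16 -.0325
```

```text
-0.01 bevel low edge x [np.float64(0.503), np.float64(0.504), np.float
0.0 bevel low edge x [np.float64(0.51), np.float64(0.511), np.float64(
0.03 bevel low edge x [np.float64(0.504), np.float64(0.505), np.float6
0.04 bevel low edge x [np.float64(0.505), np.float64(0.506), np.float6
0.05 bevel low edge x [np.float64(0.505), np.float64(0.506), np.float6
0.06 bevel low edge x [np.float64(0.505), np.float64(0.506), np.float6
0.09 bevel low edge x [np.float64(0.512), np.float64(0.513), np.float6
0.1 bevel low edge x [np.float64(0.507), np.float64(0.508), np.float64
t 15.2 p [0.5204 0.0439 0.0654] F [-12.76   0.25  26.07] w 0.0601 j [ 0.08  0.52 -0.37  2.26  0.77  0.32 -2.56]
tool x,y,z axes [[0.988, -0.031, 0.154], [-0.032, -0.999, 0.004], [0.153, -0.009, -0.988]]
world d [-0.0004 -0.0039 -0.0054] tool d [-0.0011  0.0039  0.0053]
rotvec 1 [-0.009  0.006 -3.141]
rotvec -1 [0.004 0.006 0.001]
```

```bash
python3 drive.py '[[[0,0,0],[0.002,0,0],0.06],[[0,0,0],[0,0,0],0.06],[[0,0,0],[0,0,0],0.06]]'|grep -E 'pos|ft|wid'; python3 drive.py '[[[0,0,0],[0,0,0],0.06],[[0,0,0],[0,0,0],0.06],[[0,0,0],[0,0,0],0.06],[[0,0,0],[0,0,0],0.06],[[0,0,0],[0,0,0],0.06]]'|grep -E 'pos|ft|clock'; python3 look.py | cut -c1-110
```

```text
tool_pos: [0.5203, 0.0438, 0.0653]
ft_force: [-18.0, 0.5, 28.5]
width: 0.06
clock: 16.0
tool_pos: [0.5203, 0.0438, 0.0653]
ft_force: [-17.5, 0.1, 28.4]
-0.01 bevel low edge x [np.float64(0.503), np.float64(0.504), np.float64(0.505), np.float64(0.506), np.float64
0.0 bevel low edge x [np.float64(0.51), np.float64(0.511), np.float64(0.512), np.float64(0.513), np.float64(0.
0.03 bevel low edge x [np.float64(0.504), np.float64(0.505), np.float64(0.506), np.float64(0.507), np.float64(
0.04 bevel low edge x [np.float64(0.505), np.float64(0.506), np.float64(0.507), np.float64(0.508), np.float64(
0.05 bevel low edge x [np.float64(0.505), np.float64(0.506), np.float64(0.507), np.float64(0.508), np.float64(
0.06 bevel low edge x [np.float64(0.505), np.float64(0.506), np.float64(0.507), np.float64(0.508), np.float64(
0.09 bevel low edge x [np.float64(0.512), np.float64(0.513), np.float64(0.514), np.float64(0.515), np.float64(
0.1 bevel low edge x [np.float64(0.507), np.float64(0.508), np.float64(0.509), np.float64(0.51), np.float64(0.
```

```bash
python3 -c "
from cell import ctrl, cams, job, get_obs
print(job.sign_off())"
```

```text
the job is handed in; nothing more can be done
None
```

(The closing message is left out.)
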